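Clamp the whetstone in its ratchet holder

TASK

Pick up the whetstone, lay it flat in the holder on the steel counter and slide it up against the blue end stop, and let go of it. Then take the black handle of the red lever and pump it to and fro in full strokes, feeling its resistance, until the jaw clamps the stone firmly; do not pump on beyond firm, for the stone is brittle. Swing the lever back to its parked position, let go, and leave the bowl, the sauce bottle and the cup alone.

Things in the scene. Friction and masses are not known exactly. Their poses are not given: they have to be found in the camera images.
- stone: Whetstone, a brittle block 50 x 150 x 30 mm (x, y, z), terracotta red with a pale band near the top, 0.3 to 0.65 kg. Origin: centre of its underside; y along its length. Both ends are alike: it may go into the holder either way round. At first it lies flat on the counter, left or right of the holder.
- bed (a point): Point on the top face of the holder's base plate (12 mm above the counter), on the tray's middle line. z up, y along the tray from end stop to jaw and ratchet wheel, x across, to the lever's side. The stone lies here, length along y; against the end stop (face at y = -90 mm) its centre is at y = -15 mm. Four guide lugs, 14 mm high, leave 3 mm play each side; the sides are open from y = -56 to 28 mm.
- holder: The whole holder, a fixed steel base plate 110 x 360 x 12 mm; origin at counter level right under bed, axes as bed. The jaw's orange pad starts somewhere from y = 71 to 110 mm (its screw setting differs each time and is not reported) and is driven along -y by the lever; do not push it. The blue bridge there (y = 95 to 129 mm) is 50 mm high. Nothing releases the ratchet.
- stop: Fixed blue end stop, a block 66 mm wide, 16 mm thick, 34 mm high. Origin: on the face that meets the stone, at the level of the base plate (12 mm above the counter); axes as bed. The stone is firmly clamped when pressed on it with 15 to 52 N, and cracks at 75 N.
- pivot (a point): Point on the upright axis of the lever and the ratchet wheel, 185 mm along y from bed, 92 mm above the counter; axes as bed. Each full stroke turns the wheel one tooth and moves the jaw 11.8 mm. Free, the handle needs about 1.5 N in mid-stroke and 0.5 N at its end; then the end-of-stroke push grows 4 to 5 N per tooth. Clamp force: about 4 times that growth, less up to 6 N as the wheel settles.
- handle (a point): Middle of the lever's black upright round handle, 22 mm in diameter, 60 mm high (62 to 122 mm above the counter), free to be gripped from above, 125 mm from pivot. x points from pivot outwards along the lever, z up. The arm below is 20 mm wide. Firm: stop after the first stroke whose end needs some 6 N more push than a free one; 17 N would crack the stone. It takes 2 to 6 strokes.
- lever (a joint): Lever angle, rad, counter-clockwise from above: 0 = parked (pointing 0.28 rad clockwise of bed's x axis), 0.62 = far stop. A full stroke goes from 0.06 or less to 0.55 or so and back: the pawl takes hold at about 0.08 on the way out and the tooth is kept from about 0.51 on. Going out drives the jaw; coming back is nearly free (about 1 N). The lever stays where it is left.
- wheel (a joint): Angle of the steel ratchet wheel with 16 pins (100 mm wide, flat under the lever), rad, counter-clockwise from above, 0 at the start; one tooth is 0.393 rad. It turns forward only and is held by a yellow pawl. It tells the teeth pumped, not whether the jaw has met the stone.
- bowl: Stainless steel bowl, 120 mm wide, 55 mm high, origin under its centre. Leave alone.
- soy: Amber glass sauce bottle with a red cap, 54 mm wide, 140 mm high, origin under its centre. Leave alone.
- cup: Blue ceramic cup, 70 mm wide, 60 mm high, origin under its centre. Leave alone.
Things that resemble listed ones, but are neither listed nor needed, are in the scene too. Of the things that look like the stone, take the one that is farthest from the robot's base at the start.

How it is judged:
On the way, in this order (a step that is already met when the one before it is completed fails the run):
1. the stone lies flat in the holder, against the end stop, let go, before the lever is pumped (y of stone in the frame of stop between 0.07 and 0.08 m and x of stone in the frame of stop between -0.005 and 0.005 m and z of stone in the frame of stop between -0.004 and 0.004 m and angle between stone's own z axis and vertical below 0.06 rad and angle between the y axis of stone and the y axis of stop, either way round below 0.1 rad and contact force between the fingers and stone below 0.1 N and contact force between stone and stop below 12 N and value of joint wheel below 0.2 rad), for 0.2 s.
2. the stone is clamped firmly by pumping the lever (y of stone in the frame of stop between 0.07 and 0.08 m and x of stone in the frame of stop between -0.005 and 0.005 m and z of stone in the frame of stop between -0.004 and 0.004 m and angle between stone's own z axis and vertical below 0.06 rad and angle between the y axis of stone and the y axis of stop, either way round below 0.1 rad and contact force between stone and stop above 15 N), for 0.2 s.
At the end, for the whole second after the job is handed in: The stone lies flat in the tray with its end against the end stop (within 5 mm), pressed on it with 15 to 52 N, the lever is back within 0.1 rad of its parked position, and all is let go and at rest (all of step 2 and contact force between stone and stop below 52 N and value of joint lever below 0.1 rad and linear speed of stone below 0.01 m/s); the robot touches nothing.
It fails at once if the steel bowl is pushed away or tipped over (distance of bowl from where it was at the start of the episode above 0.03 m or angle between bowl's own z axis and vertical above 0.4 rad).
It fails at once if the sauce bottle is pushed away or tipped over (distance of soy from where it was at the start of the episode above 0.03 m or angle between soy's own z axis and vertical above 0.4 rad).
It fails at once if the blue cup is pushed away or tipped over (distance of cup from where it was at the start of the episode above 0.03 m or angle between cup's own z axis and vertical above 0.4 rad).
It fails at once if the brittle stone is pressed against the end stop with more than 75 N and cracks (contact force between stone and stop above 75 N).
It also fails if it takes over 72 s, if anything falls off the work surface, if the arm or the gripper's body presses on something with over 40 N, if the wrist force passes 120 N, or if a joint passes its speed limit or range.

ROBOT

A 7-joint arm with a two-finger parallel gripper is mounted at the origin on the work surface. World frame = base frame: x ahead of the robot, y to its left, z up, the work surface at z = 0. Lengths are in m, angles in rad, forces in N, time in s.
With the tool pointing down it reaches from about 0.425 to 0.925 m from the base axis. Payload 6.8 kg.
Tool frame: the origin (TCP) lies at the very end of the fingers, on their centre line; the grasp point (between the pads) lies 19 mm behind it; z points along the fingers, y is the line along which they close (so a half turn about z gives the same grasp; the last joint's range is limited). The gripper opens to 85 mm and grips with 20 to 120 N. Pads are 22 mm wide; open, the fingers measure 114 mm over their backs; the gripper's body (76 mm by 85 mm) begins 54 mm behind the grasp point. The pads swing forward as they close: fully open they stand 13 mm farther back than shut.
Start: joints at [1.023, 0.477, 0.022, 1.555, -0.011, 1.109, -0.083], TCP at [0.287, -0.611, 0.231] pointing down, gripper open.
Joint ranges: [-2.96, 2.96], [-0.34, 2.1], [-1.41, 1.46], [0.24, 2.44], [-1.37, 4.51], [0.17, 1.92], [-2.96, 2.96]. Speed limits (rad/s): [2.39, 2.39, 3.14, 3.14, 3.14, 3.14, 3.14].

INTERFACE

Orientations are given as a rotation vector (axis times angle).
In Python, from bench import r gives the robot as it stands.
- The arm moves only by the shell command python3 -m jog 'ROWS' [FORCE]. ROWS is JSON, a list of rows, each an object of numbers: "fingers": the finger opening in m, from 0 to 0.0854; "x", "y", "z": the shift along the tool's x, y, z in m; "rx", "ry", "rz": the turn, a rotation vector about the tool's x, y, z in degrees. In form: [{"fingers": .., "x": .., "y": .., "z": .., "rx": .., "ry": .., "rz": ..}, ...]. A call has 1 to 8 rows; each row shifts and turns the commanded pose from where the row before left it, along the tool's axes as they then stand; what a row does not reach is not made up. A row lasts 1/8 s, in which the tool goes at most 62.5 mm and 10.7 degrees, less where a joint would pass 70% of its speed; a pose out of reach is approached as far as the arm can. A call is refused whole if a number of a shift passes 0.0625 or a number of a turn 10.7, either way. A call with a gripper value outside its range is refused whole. The fingers move at their own pace and stop on an object; FORCE is the grip in N (left out, the last holds). Time passes only in rows, so rows that do not move let the fingers close. It gives the time, the measured TCP pose, the force, the opening and the grip force at its end, in the units of the state.
- r.get_obs(): the state, without advancing time (a new reading comes with each control period).
- r.grab_frame(name): name is "scene" or "top" or "wrist"; returns (picture, depth): 420x560x3 uint8, red, green, blue; 420x560 float32, m along the optical axis (not along the pixel's ray), 0 where there is no reading.
- r.get_calibration(name): a dict with "mtx" (3x3 intrinsics, pixels), "dist" ([k1, k2, p1, p2, k3] as OpenCV has them; the pictures are not rectified), "extrinsics" (4x4, takes a point from camera to world coordinates). Camera axes: x right, y down, z forward; pixel columns grow to the right and rows downward; lengths in m; the calibration is good to about 2 mm. A picture is of the moment at which its call begins: read the wrist's pose just before it. get_calibration takes no time and is no camera call; for the wrist camera it gives the pose at the moment of the call.
- r.hand_in(): hands the job in; it is judged then, once.
Trained networks look in the newest picture that a camera, given by its name, has taken for a name from the list of things; names that differ only in an ending like _2 or _b are one class to them, and where a whole thing is asked for, a point or a joint stands for the part that bears it (a point fixed in the world has none). Each returns a list of dicts, best first, with "score" (0 to 1); they miss things now and then, are a little off and sometimes report something else, mostly with a low value. They report only what shows in the picture. A call takes as long as a camera call. They do not tell look-alikes from the thing itself.
- r.search_frame(target, camera): "xyz" ([x, y, z] in m, in world coordinates, good to about 4 mm: the middle of the surface that is visible of it).
- r.landmark_of(target, camera): "xyz" ([x, y, z] in m, in world coordinates, good to about 4 mm: a listed point, or the origin of a listed thing).
The state is a dict: "clock": time; "joints": joint angles; "qvel": joint speeds; "tau": joint torques, N m; "tcp_pos": TCP position; "orientation": TCP orientation; "contact_force": force on the tool from outside, world axes, zero at the start; "moment": the same for the moment, N m; "grip_width": finger opening in m; "gripper_force": force on a finger pad.
Only numpy, scipy, OpenCV 4.12 (cv2) and the standard library are available. Lean on these libraries where they do the work, as an engineer would, in place of code of your own. Each camera call takes 0.05 s, during which the arm holds its last target. There are 200 camera calls.

## Working session

There is one attempt and no reset: what is moved stays moved. The work goes in short steps, Python scripts to look and compute and a shell command to move; the robot and the scene stay as the last step left them, time stands still between calls to the robot, and variables do not carry over. Pictures are saved under pics/ and viewed, at most 10 in all, crops included, and the job is handed in when it is done.

```bash
ls; mkdir -p pics
cat > h.py <<'E'
from bench import r
import numpy as np, cv2
from scipy.spatial.transform import Rotation as R
def save(cam,fn):
    p,d=r.grab_frame(cam); cv2.imwrite('pics/'+fn,p[:,:,::-1]); return p,d
def world(cam,d,us,vs,cal=None):
    c=cal or r.get_calibration(cam)
    pts=cv2.undistortPoints(np.array(list(zip(us,vs)),float).reshape(-1,1,2),np.array(c['mtx']),np.array(c['dist'])).reshape(-1,2)
    z=d[np.array(vs,int),np.array(us,int)]
    P=np.c_[pts*z[:,None],z,np.ones(len(z))]
    return (P@np.array(c['extrinsics']).T)[:,:3]
E
python3 - <<'E'
from h import *
np.set_printoptions(precision=4,suppress=True)
for cam in ['top','scene']:
    save(cam,cam+'0.png')
    for t in ['stone','bed','stop','pivot','handle','bowl','soy','cup']:
        for x in r.landmark_of(t,cam)[:4]: print(cam,t,np.round(x['xyz'],4),round(x['score'],2))
o=r.get_obs(); print(o['clock'],o['tcp_pos'],o['orientation'],o['contact_force'],R.from_rotvec(o['orientation']).as_matrix())
E
python3 -c "
import cv2,numpy as np
a=cv2.imread('pics/top0.png');b=cv2.imread('pics/scene0.png')
cv2.imwrite('pics/both0.png',cv2.resize(np.vstack([a]),(784,588)))"
```

```text
pics
top stone [ 0.255  -0.3563  0.0019] 0.9
top stone [ 0.4287 -0.3477 -0.0031] 0.75
top stone [ 0.3323 -0.1651 -0.0003] 0.7
top stone [ 0.3492  0.0322 -0.0007] 0.67
top bed [ 0.5187 -0.0215  0.012 ] 0.57
top stop [ 0.5181 -0.1056  0.0144] 0.73
top pivot [0.5292 0.1652 0.0921] 0.69
top handle [0.6475 0.1209 0.0891] 0.61
top handle [ 0.5171 -0.1076  0.0138] 0.28
top bowl [ 0.462   0.3584 -0.0039] 0.93
top soy [ 0.7303 -0.2976  0.0043] 0.75
top cup [ 0.7037  0.3833 -0.0013] 0.67
scene stone [ 0.2526 -0.3589 -0.0035] 0.93
scene stone [ 0.4235 -0.3469 -0.0017] 0.92
scene stone [ 0.3364 -0.1626  0.0009] 0.89
scene stone [ 0.3469  0.0287 -0.0019] 0.72
scene bed [ 0.519  -0.0203  0.0084] 0.7
scene bed [ 0.5202 -0.0228  0.0013] 0.42
scene bed [0.7031 0.3851 0.0023] 0.33
scene pivot [0.5292 0.1636 0.095 ] 0.64
scene handle [0.6534 0.1243 0.0921] 0.67
scene handle [ 0.5198 -0.0213  0.0001] 0.67
scene bowl [0.4616 0.3598 0.002 ] 0.86
scene soy [ 0.7339 -0.2929 -0.002 ] 0.71
scene cup [0.6994 0.3821 0.004 ] 0.83
0.9 [ 0.2874 -0.6108  0.2313] [-3.0659 -0.6852 -0.    ] [-0.0559  0.2169  0.0926] [[ 0.9048  0.4257  0.    ]
 [ 0.4257 -0.9048  0.    ]
 [ 0.      0.     -1.    ]]
```

View pics/both0.png

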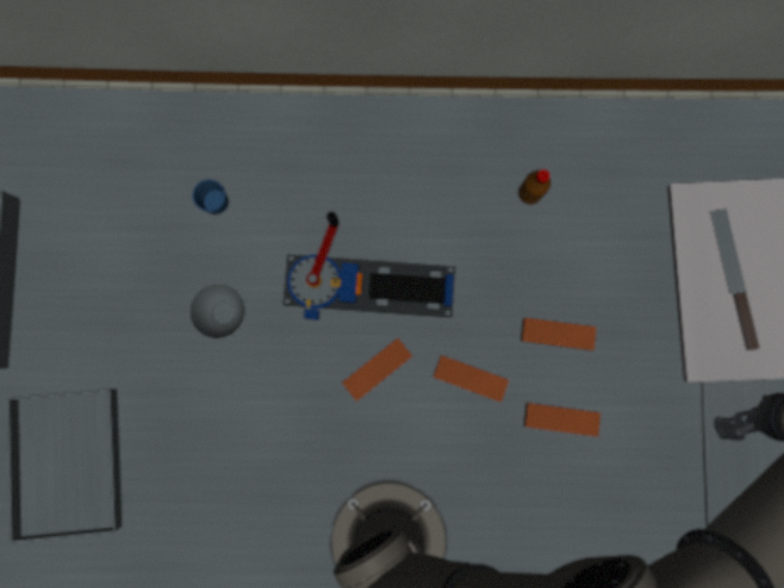

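View pics/scene0.png

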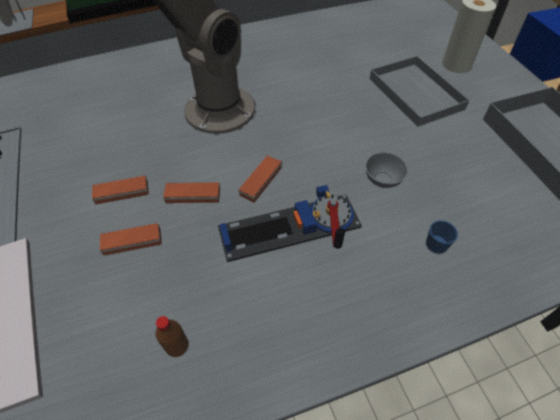

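The top view shows four stone look-alikes, at (560,333), (470,378), (377,369) and (562,420), with the holder centred at about (370,285). Its blue stop is at (449,290) and the handle at (332,218). The stone farthest from the base is the one at (0.426,-0.347). Next I'll refine the poses with masks.

```bash
cat > m1.py <<'E'
from h import *
np.set_printoptions(precision=4,suppress=True)
def rect(P):
    (c,s,a)=cv2.minAreaRect((P[:,:2]*1000).astype(np.float32)); return np.round(c,1),np.round(s,1),round(a,2)
for cam in ['top','scene']:
    p,d=r.grab_frame(cam); V,U=np.indices(d.shape)
    W=world(cam,d,U.ravel(),V.ravel()).reshape(420,560,3)
    hsv=cv2.cvtColor(p,cv2.COLOR_RGB2HSV).astype(int)
    ok=d>0
    near=lambda x,y,q: ok&(np.hypot(W[...,0]-x,W[...,1]-y)<q)
    red=((hsv[...,0]<14)&(hsv[...,1]>110)&near(.426,-.347,.11))
    m=red&(W[...,2]>.02); print(cam,'stone',m.sum(),rect(W[m]),np.median(W[m][:,2]))
    # stop: blue tall near
    m=near(.518,-.112,.06)&(hsv[...,0]>100)&(hsv[...,0]<130)&(hsv[...,1]>140); q=m&(W[...,2]>.035); print('stop',m.sum(),rect(W[m]),q.sum(),rect(W[q]) if q.sum()>5 else 0)
    m=near(.522,0.02,.25)&(W[...,2]>.007)&(W[...,2]<.02); m=cv2.morphologyEx(m.astype(np.uint8),cv2.MORPH_OPEN,np.ones((3,3)))>0
    n,l,st,_=cv2.connectedComponentsWithStats(m.astype(np.uint8)); k=1+np.argmax(st[1:,4]); print('plate',st[k],rect(W[l==k]))
    t=near(.3,.0,.12)&False
    f=ok&(abs(W[...,0]-.55)<.02)&(abs(W[...,1]+.35)<.1); print('floor z',np.median(W[f][:,2]),W[f][:,2].std())
    m=near(.525,.08,.06)&(hsv[...,0]>4)&(hsv[...,0]<22)&(hsv[...,1]>180); print('pad',m.sum(),W[m].mean(0),W[m].min(0),W[m].max(0))
E
python3 m1.py
```

```text
top stone 843 (array([ 428. , -346.9]), array([149. ,  48.4]), 83.68) 0.029565490214041645
stop 133 (array([ 514.7, -114. ]), array([17. , 64.4]), 86.71) 102 (array([ 514.6, -116. ]), array([13.1, 64.4]), 86.71)
plate [ 247  186   79   41 2073] (array([521.1, -16.3]), array([227. , 111.1]), 86.85)
floor z -0.00047993179776517625 0.0032248929545573668
pad 39 [0.5239 0.0732 0.0404] [0.5051 0.0662 0.0335] [0.5469 0.1185 0.0483]
scene stone 914 (array([ 428.1, -349.9]), array([149.6,  50.1]), 84.07) 0.03065775346660443
stop 134 (array([ 516.1, -117.9]), array([17.2, 64. ]), 86.43) 129 (array([ 516. , -119.6]), array([14.6, 63.9]), 87.44)
plate [ 224  207  107   54 2630] (array([521.2,   5. ]), array([272.8, 112.9]), 86.64)
floor z 0.000744816264554915 0.0016293471815553016
pad 45 [0.5277 0.0682 0.0401] [0.506  0.0639 0.034 ] [0.5467 0.073  0.0459]
```

Refined poses: stone at (0.428,-0.348) with yaw about -6.1°, holder yaw about -3.2°. I'll turn the tool first, then travel to above the stone.

```bash
python3 -m jog '[{"fingers":0.0854,"rz":-9.8},{"rz":-9.8},{"rz":-9.8},{"rz":-9.8},{"rz":-9.8},{"rz":-9.8},{},{}]' 40
python3 -m jog '[{"x":0.055,"y":0.0224},{"x":0.055,"y":0.0224},{"x":0.055,"y":0.0224},{"x":0.055,"y":0.0224},{"x":0.055,"y":0.0224,"z":0.02},{"z":0.03},{},{}]'
cat > m2.py <<'E'
from h import *
import sys
np.set_printoptions(precision=4,suppress=True)
def wr():
    o=r.get_obs(); c=r.get_calibration('wrist'); p,d=r.grab_frame('wrist'); V,U=np.indices(d.shape)
    W=world('wrist',d,U.ravel(),V.ravel(),c).reshape(420,560,3); hsv=cv2.cvtColor(p,cv2.COLOR_RGB2HSV).astype(int)
    return o,p,d,W,hsv
def rect(P):
    (c,s,a)=cv2.minAreaRect((P[:,:2]*1000).astype(np.float32)); return np.round(c,1),np.round(s,1),round(a,2)
def toolshift(o,tgt):
    M=R.from_rotvec(o['orientation']).as_matrix(); return M.T@(np.array(tgt)-o['tcp_pos']),np.degrees(np.arctan2(M[1,0],M[0,0]))
E
python3 - <<'E'
from m2 import *
o,p,d,W,hsv=wr(); cv2.imwrite('pics/w1.png',p[:,:,::-1])
m=(hsv[...,0]<14)&(hsv[...,1]>110)&(d>0)&(W[...,2]>.022)&(W[...,2]<.04)&(np.hypot(W[...,0]-.428,W[...,1]+.348)<.1)
print(o['clock'],o['tcp_pos'],toolshift(o,[.428,-.348,.005]),rect(W[m]),m.sum(),np.median(W[m][:,2]))
E
```

```text
1.0 [ 0.2874 -0.6108  0.2313] (array([ 0.2391, -0.1779,  0.2263]), np.float64(25.19681056020272)) (array([0., 0.]), array([0., 0.]), 0.0) 0 nanvalidation failed for argument at $[0]...
validation failed for argument at $[0]...
  return _methods._mean(a, axis=axis, dtype=dtype,
  ret = ret.dtype.type(ret / rcount)
```

View pics/w1.png

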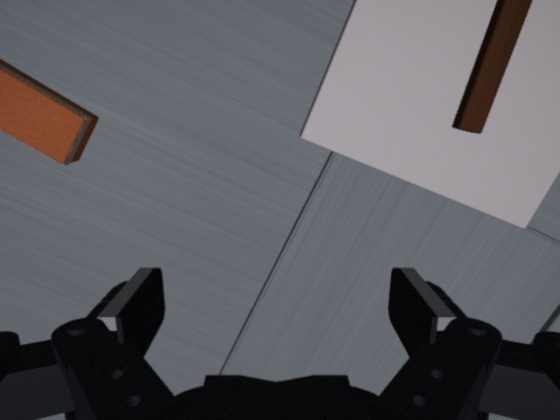

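The rows were refused, so the arm hasn't moved. The wrist view shows the chopping board and a look-alike at the left edge (40,110). I'll resend with every key filled in.

```bash
python3 -m jog '[{"fingers":0.0854,"x":0,"y":0,"z":0,"rx":0,"ry":0,"rz":-9.8},{"fingers":0.0854,"x":0,"y":0,"z":0,"rx":0,"ry":0,"rz":-9.8},{"fingers":0.0854,"x":0,"y":0,"z":0,"rx":0,"ry":0,"rz":-9.8},{"fingers":0.0854,"x":0,"y":0,"z":0,"rx":0,"ry":0,"rz":-9.8},{"fingers":0.0854,"x":0,"y":0,"z":0,"rx":0,"ry":0,"rz":-9.8},{"fingers":0.0854,"x":0,"y":0,"z":0,"rx":0,"ry":0,"rz":-9.8}]' 40
```

```text
clock: 1.8
tcp_pos: [0.2873, -0.6108, 0.2313]
orientation: [-2.329, -2.108, 0.0]
contact_force: [0.2, 0.4, 0.1]
grip_width: 0.0854
gripper_force: 0.0
```

```bash
python3 -m jog '[{"fingers":0.0854,"x":0.055,"y":0.0224,"z":0,"rx":0,"ry":0,"rz":0},{"fingers":0.0854,"x":0.055,"y":0.0224,"z":0,"rx":0,"ry":0,"rz":0},{"fingers":0.0854,"x":0.055,"y":0.0224,"z":0,"rx":0,"ry":0,"rz":0},{"fingers":0.0854,"x":0.055,"y":0.0224,"z":0,"rx":0,"ry":0,"rz":0},{"fingers":0.0854,"x":0.055,"y":0.0224,"z":0.02,"rx":0,"ry":0,"rz":0},{"fingers":0.0854,"x":0,"y":0,"z":0.03,"rx":0,"ry":0,"rz":0},{"fingers":0.0854,"x":0,"y":0,"z":0,"rx":0,"ry":0,"rz":0}]' 40
python3 - <<'E'
from m2 import *
o,p,d,W,hsv=wr(); cv2.imwrite('pics/w2.png',p[:,:,::-1])
m=(hsv[...,0]<14)&(hsv[...,1]>110)&(d>0)&(W[...,2]>.022)&(W[...,2]<.04)&(np.hypot(W[...,0]-.428,W[...,1]+.348)<.1)
print(o['clock'],o['tcp_pos'],toolshift(o,[.428,-.348,.005]),rect(W[m]),m.sum(),np.median(W[m][:,2]))
E
```

```text
clock: 2.68
tcp_pos: [0.4263, -0.348, 0.1797]
orientation: [-2.331, -2.101, 0.002]
contact_force: [0.0, -0.5, 0.3]
grip_width: 0.0857
gripper_force: 0.0
2.675 [ 0.4263 -0.348   0.1797] (array([-0.0002,  0.0023,  0.1747]), np.float64(84.06371493468166)) (array([ 429.4, -349. ]), array([149.1,  49.1]), 83.39) 11137 0.030190975480640037
```

View pics/w2.png

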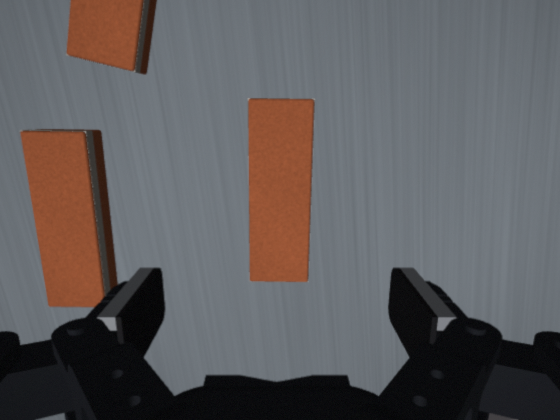

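The wrist view shows the target stone at (280,190), aligned between the fingers. I'll lower, grip and lift it.

```bash
python3 -m jog '[{"fingers":0.0854,"x":0,"y":0.0025,"z":0.055,"rx":0,"ry":0,"rz":0.5},{"fingers":0.0854,"x":0,"y":0,"z":0.055,"rx":0,"ry":0,"rz":0},{"fingers":0.0854,"x":0,"y":0,"z":0.045,"rx":0,"ry":0,"rz":0},{"fingers":0.0854,"x":0,"y":0,"z":0.018,"rx":0,"ry":0,"rz":0},{"fingers":0.0854,"x":0,"y":0,"z":0,"rx":0,"ry":0,"rz":0},{"fingers":0.03,"x":0,"y":0,"z":0,"rx":0,"ry":0,"rz":0},{"fingers":0.03,"x":0,"y":0,"z":0,"rx":0,"ry":0,"rz":0},{"fingers":0.03,"x":0,"y":0,"z":0,"rx":0,"ry":0,"rz":0}]' 60
python3 -m jog '[{"fingers":0.03,"x":0,"y":0,"z":0,"rx":0,"ry":0,"rz":0},{"fingers":0.03,"x":0,"y":0,"z":0,"rx":0,"ry":0,"rz":0},{"fingers":0.03,"x":0,"y":0,"z":0,"rx":0,"ry":0,"rz":0}]' 60
```

```text
clock: 3.72
tcp_pos: [0.4304, -0.3503, 0.0102]
orientation: [2.343, 2.09, -0.0]
contact_force: [-2.9, -0.1, 7.8]
grip_width: 0.0487
gripper_force: 62.7
clock: 4.1
tcp_pos: [0.4304, -0.3503, 0.0103]
orientation: [2.343, 2.09, -0.0]
contact_force: [-2.0, 0.3, 8.3]
grip_width: 0.0484
gripper_force: 62.7
```

```bash
python3 -m jog '[{"fingers":0.03,"x":0,"y":0,"z":-0.02,"rx":0,"ry":0,"rz":0},{"fingers":0.03,"x":0,"y":0,"z":-0.05,"rx":0,"ry":0,"rz":0},{"fingers":0.03,"x":0,"y":0,"z":-0.05,"rx":0,"ry":0,"rz":0},{"fingers":0.03,"x":0,"y":0,"z":0,"rx":0,"ry":0,"rz":0},{"fingers":0.03,"x":0,"y":0,"z":0,"rx":0,"ry":0,"rz":0}]' 60
python3 -m jog '[{"fingers":0.03,"x":0.03,"y":0.005,"z":0,"rx":0,"ry":0,"rz":0},{"fingers":0.03,"x":0.055,"y":0.0087,"z":0,"rx":0,"ry":0,"rz":0},{"fingers":0.03,"x":0.055,"y":0.0087,"z":0,"rx":0,"ry":0,"rz":0},{"fingers":0.03,"x":0.055,"y":0.0087,"z":0,"rx":0,"ry":0,"rz":0},{"fingers":0.03,"x":0.055,"y":0.0087,"z":0,"rx":0,"ry":0,"rz":0},{"fingers":0.03,"x":0.055,"y":0.0087,"z":0,"rx":0,"ry":0,"rz":0},{"fingers":0.03,"x":0.024,"y":0.0037,"z":0,"rx":0,"ry":0,"rz":-3.3},{"fingers":0.03,"x":0,"y":0,"z":0,"rx":0,"ry":0,"rz":0}]' 60
python3 - <<'E'
from m2 import *
o,p,d,W,hsv=wr(); cv2.imwrite('pics/w3.png',p[:,:,::-1])
M=R.from_rotvec(o['orientation']).as_matrix(); print(o['clock'],o['tcp_pos'],o['contact_force'],o['grip_width']); print(M)
m=(hsv[...,0]<14)&(hsv[...,1]>110)&(d>0)
T=(W-o['tcp_pos'])@M
m&=(abs(T[...,1])<.03)&(T[...,0]<.12)&(T[...,2]<0); print('stone tool frame',T[m].min(0),T[m].max(0),m.sum())
for t in ['bed','stop','pivot','handle']:
    for x in r.landmark_of(t,'wrist')[:2]: print(t,np.array(x['xyz']),round(x['score'],2))
np.savez('w3.npz',W=W,p=p,hsv=hsv,T=T)
E
```

```text
clock: 4.72
tcp_pos: [0.429, -0.349, 0.1278]
orientation: [-2.343, -2.091, 0.001]
contact_force: [-0.5, -0.2, -4.2]
grip_width: 0.0486
gripper_force: 64.8
clock: 5.72
tcp_pos: [0.5183, -0.0261, 0.1269]
orientation: [-2.275, -2.162, 0.002]
contact_force: [1.0, -1.0, -4.6]
grip_width: 0.0486
gripper_force: 64.7
5.725 [ 0.5183 -0.0261  0.1269] [ 0.9622 -0.9947 -4.616 ] 0.04861987422375749
[[ 0.0508  0.9987 -0.0027]
 [ 0.9987 -0.0508  0.0011]
 [ 0.001  -0.0028 -1.    ]]
stone tool frame [-0.0354 -0.024  -0.0763] [ 0.0759  0.0258 -0.0168] 42687
```

View pics/w3.png

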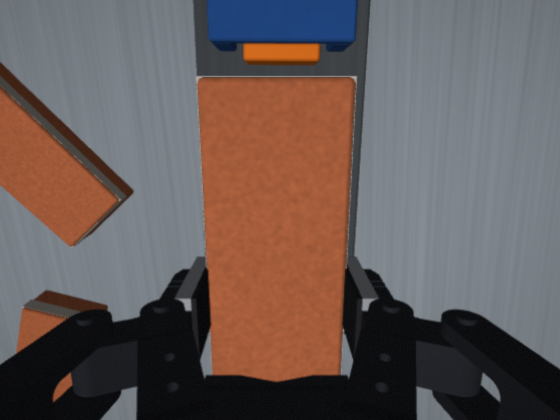

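The stone is held squarely (280,230), with the orange pad ahead at (281,53) and the plate edges at columns 195 and 370. I'll measure the holder's centre line from this frame.

Run:
```python
from m2 import *
z=np.load('w3.npz'); W,hsv,T=z['W'],z['hsv'],z['T']
c=np.cos(-.056);s=np.sin(-.056); A=np.array([[c,-s],[s,c]])  # cols x,y axes
H=(W[...,:2]-[.520,-.019])@A   # holder coords with assumed bed
Z=W[...,2]
m=(abs(T[...,1])<.02)&(T[...,0]>.02)&(T[...,0]<.07)&(T[...,2]<0); 
q=np.c_[T[m][:,:2],np.ones(m.sum())]; print('stone top plane',np.linalg.lstsq(q,T[m][:,2],rcond=None)[0])
ys=[]
for v in range(2,72,10):
    row=(Z[v]>.008)&(Z[v]<.018)&(abs(H[v,:,0])<.07); h=H[v][row]; print(v,'plate x',h[:,0].min(),h[:,0].max(),'mid',(h[:,0].min()+h[:,0].max())/2,'y',h[:,1].mean())
m=(hsv[...,0]>8)&(hsv[...,0]<22)&(hsv[...,1]>180)&(np.arange(420)[:,None]<70)&(Z<.06)&(Z>.02); print('pad x',H[m][:,0].min(),H[m][:,0].max(),'y',H[m][:,1].min(),'z',Z[m].min(),Z[m].max())
m=(hsv[...,0]>105)&(hsv[...,0]<130)&(hsv[...,1]>140)&(np.arange(420)[:,None]<60)&(Z>.04)&(Z<.06); print('bridge x',H[m][:,0].min(),H[m][:,0].max(),'y',H[m][:,1].min())
```

```text
stone top plane [-0.4948 -0.0538 -0.0033]
2 plate x -0.0523338202582711 0.05616492438406174 mid 0.0019155520628953183 y 0.12251641266334383
12 plate x -0.052692343971504005 0.05676044446791384 mid 0.0020340502482049175 y 0.11698012104819444
22 plate x -0.05237927753133742 0.05650913253571453 mid 0.0020649275021885558 y 0.1113304526075911
32 plate x -0.05221562137834307 0.05625001630056256 mid 0.002017197461109746 y 0.10564205417482109
42 plate x -0.05176953222046096 0.056735375556198155 mid 0.0024829216678685963 y 0.09985143416257222
52 plate x -0.052150584151955316 0.056339209596583055 mid 0.0020943127223138694 y 0.09401845293562122
62 plate x -0.05188622152293106 0.057228620502344646 mid 0.0026711994897067916 y 0.08807906015852296
pad x -0.019321322248871942 0.02370128936824469 y 0.0854243997299658 z 0.022390786769281384 0.045649318279923884
bridge x -0.03781210728337241 0.04182649513399819 y 0.09394690586833399
```

```bash
python3 -m jog '[{"fingers":0.03,"x":0,"y":0.002,"z":0.02,"rx":0,"ry":0,"rz":0.3},{"fingers":0.03,"x":0,"y":0,"z":0.04,"rx":0,"ry":0,"rz":0},{"fingers":0.03,"x":0,"y":0,"z":0.02,"rx":0,"ry":0,"rz":0},{"fingers":0.03,"x":0,"y":0,"z":0.01,"rx":0,"ry":0,"rz":0},{"fingers":0.03,"x":0,"y":0,"z":0,"rx":0,"ry":0,"rz":0},{"fingers":0.03,"x":0,"y":0,"z":0,"rx":0,"ry":0,"rz":0}]' 60
python3 -m jog '[{"fingers":0.03,"x":0,"y":0,"z":0.005,"rx":0,"ry":0,"rz":0},{"fingers":0.03,"x":0,"y":0,"z":0.004,"rx":0,"ry":0,"rz":0},{"fingers":0.03,"x":0,"y":0,"z":0,"rx":0,"ry":0,"rz":0}]' 60
```

```text
clock: 6.72
tcp_pos: [0.5219, -0.0287, 0.0393]
orientation: [2.288, 2.151, 0.002]
contact_force: [-1.2, 0.4, -4.2]
grip_width: 0.0486
gripper_force: 64.6
clock: 7.1
tcp_pos: [0.5208, -0.0286, 0.0291]
orientation: [-2.288, -2.152, 0.001]
contact_force: [-0.7, -0.2, -5.2]
grip_width: 0.0484
gripper_force: 64.8
```

```bash
python3 -m jog '[{"fingers":0.03,"x":0,"y":0,"z":0.004,"rx":0,"ry":0,"rz":0},{"fingers":0.03,"x":0,"y":0,"z":0,"rx":0,"ry":0,"rz":0}]' 60
python3 -m jog '[{"fingers":0.03,"x":0,"y":0,"z":0.003,"rx":0,"ry":0,"rz":0},{"fingers":0.03,"x":0,"y":0,"z":0,"rx":0,"ry":0,"rz":0}]' 60
```

```text
clock: 7.35
tcp_pos: [0.5208, -0.0285, 0.025]
orientation: [-2.288, -2.152, 0.001]
contact_force: [-0.4, -0.0, -4.8]
grip_width: 0.0484
gripper_force: 64.8
clock: 7.6
tcp_pos: [0.5212, -0.0285, 0.0224]
orientation: [2.288, 2.152, 0.0]
contact_force: [0.7, 1.0, -3.8]
grip_width: 0.0487
gripper_force: 64.8
```

```bash
python3 -m jog '[{"fingers":0.03,"x":0,"y":0,"z":0.0015,"rx":0,"ry":0,"rz":0},{"fingers":0.03,"x":0,"y":0,"z":0,"rx":0,"ry":0,"rz":0}]' 60
python3 -m jog '[{"fingers":0.03,"x":-0.002,"y":0,"z":0,"rx":0,"ry":0,"rz":0},{"fingers":0.03,"x":-0.002,"y":0,"z":0,"rx":0,"ry":0,"rz":0},{"fingers":0.03,"x":0,"y":0,"z":0,"rx":0,"ry":0,"rz":0}]' 60
```

```text
clock: 7.85
tcp_pos: [0.5213, -0.0285, 0.0223]
orientation: [2.288, 2.152, -0.0]
contact_force: [-5.1, -0.5, 12.8]
grip_width: 0.0486
gripper_force: 66.9
clock: 8.22
tcp_pos: [0.5219, -0.03, 0.0223]
orientation: [2.286, 2.154, 0.005]
contact_force: [-3.0, 5.8, 8.9]
grip_width: 0.0489
gripper_force: 66.5
```

```bash
python3 -m jog '[{"fingers":0.03,"x":0,"y":0,"z":-0.0008,"rx":0,"ry":0,"rz":0},{"fingers":0.03,"x":0,"y":0,"z":0,"rx":0,"ry":0,"rz":0}]' 60
python3 -m jog '[{"fingers":0.03,"x":-0.002,"y":0,"z":0,"rx":0,"ry":0,"rz":0},{"fingers":0.03,"x":0,"y":0,"z":0,"rx":0,"ry":0,"rz":0}]' 60
```

```text
clock: 8.48
tcp_pos: [0.5216, -0.0317, 0.0223]
orientation: [2.287, 2.153, 0.002]
contact_force: [-1.3, 3.7, 5.1]
grip_width: 0.0486
gripper_force: 66.0
clock: 8.72
tcp_pos: [0.5217, -0.0336, 0.0223]
orientation: [2.287, 2.153, 0.003]
contact_force: [-0.1, 5.3, 4.9]
grip_width: 0.0487
gripper_force: 66.0
```

```bash
python3 -m jog '[{"fingers":0.03,"x":-0.002,"y":0,"z":0,"rx":0,"ry":0,"rz":0},{"fingers":0.03,"x":0,"y":0,"z":0,"rx":0,"ry":0,"rz":0}]' 60
```

```text
clock: 8.98
tcp_pos: [0.5217, -0.0356, 0.0223]
orientation: [2.287, 2.152, 0.004]
contact_force: [1.2, 4.8, 4.3]
grip_width: 0.0486
gripper_force: 66.0
```

```bash
python3 -m jog '[{"fingers":0.03,"x":-0.0015,"y":0,"z":0,"rx":0,"ry":0,"rz":0},{"fingers":0.03,"x":0,"y":0,"z":0,"rx":0,"ry":0,"rz":0}]' 60
```

```text
clock: 9.22
tcp_pos: [0.5217, -0.0358, 0.0223]
orientation: [-2.287, -2.154, -0.005]
contact_force: [-0.6, 8.8, 4.3]
grip_width: 0.0486
gripper_force: 65.9
```

```bash
python3 -m jog '[{"fingers":0.03,"x":-0.0015,"y":0,"z":0,"rx":0,"ry":0,"rz":0},{"fingers":0.03,"x":0,"y":0,"z":0,"rx":0,"ry":0,"rz":0}]' 60
```

```text
clock: 9.48
tcp_pos: [0.5216, -0.0358, 0.0223]
orientation: [-2.285, -2.154, -0.007]
contact_force: [-0.5, 10.9, 5.2]
grip_width: 0.0484
gripper_force: 65.9
```

The stone meets the stop: motion ends at y=-0.0358 while the push grows. I'll ease off, release and rise.

```bash
python3 -m jog '[{"fingers":0.03,"x":0.0015,"y":0,"z":0,"rx":0,"ry":0,"rz":0},{"fingers":0.03,"x":0,"y":0,"z":0,"rx":0,"ry":0,"rz":0},{"fingers":0.08,"x":0,"y":0,"z":0,"rx":0,"ry":0,"rz":0},{"fingers":0.08,"x":0,"y":0,"z":0,"rx":0,"ry":0,"rz":0},{"fingers":0.08,"x":0,"y":0,"z":0,"rx":0,"ry":0,"rz":0},{"fingers":0.08,"x":0,"y":0,"z":0,"rx":0,"ry":0,"rz":0}]' 60
python3 -m jog '[{"fingers":0.08,"x":0,"y":0,"z":-0.02,"rx":0,"ry":0,"rz":0},{"fingers":0.08,"x":0,"y":0,"z":-0.05,"rx":0,"ry":0,"rz":0},{"fingers":0.08,"x":0,"y":0,"z":-0.06,"rx":0,"ry":0,"rz":0},{"fingers":0.08,"x":0,"y":0,"z":-0.06,"rx":0,"ry":0,"rz":0},{"fingers":0.08,"x":-0.05,"y":0,"z":-0.05,"rx":0,"ry":0,"rz":0},{"fingers":0.08,"x":-0.05,"y":0,"z":0,"rx":0,"ry":0,"rz":0},{"fingers":0.08,"x":0,"y":0,"z":0,"rx":0,"ry":0,"rz":0}]' 60
python3 - <<'E'
from m2 import *
o,p,d,W,hsv=wr(); cv2.imwrite('pics/w4.png',p[:,:,::-1]); print(o['clock'],o['tcp_pos'],o['contact_force'])
m=(hsv[...,0]<14)&(hsv[...,1]>110)&(d>0)&(W[...,2]>.034)&(W[...,2]<.055)&(abs(W[...,0]-.522)<.05)&(abs(W[...,1]+.035)<.09)
print('stone',rect(W[m]),np.median(W[m][:,2]))
for t in ['stone','bed','stop','pivot','handle']:
    for x in r.landmark_of(t,'wrist')[:2]: print(t,np.array(x['xyz']),round(x['score'],2))
m=(hsv[...,0]>105)&(hsv[...,0]<130)&(hsv[...,1]>140)&(W[...,2]>.035)&(W[...,1]<-.08)&(W[...,1]>-.14)&(abs(W[...,0]-.52)<.06); print('stop',rect(W[m]),m.sum())
E
```

```text
clock: 10.22
tcp_pos: [0.5204, -0.0385, 0.0216]
orientation: [2.289, 2.152, -0.0]
contact_force: [-0.8, 0.4, 0.7]
grip_width: 0.0801
gripper_force: 0.0
clock: 11.1
tcp_pos: [0.5139, -0.1371, 0.2562]
orientation: [2.295, 2.142, -0.002]
contact_force: [-0.7, 1.0, -0.3]
grip_width: 0.08
gripper_force: 0.0
11.1 [ 0.5139 -0.1371  0.2562] [-0.6862  1.0478 -0.3474]
stone (array([522. , -45.7]), array([127.9,  49.8]), 86.75) 0.0422120873553371
stone [ 0.5193 -0.0366  0.0118] 0.86
stone [ 0.3476  0.0259 -0.0014] 0.65
stop [ 0.5149 -0.1072  0.0133] 0.71
stop (array([ 527.5, -121. ]), array([ 23.1, 103.9]), 87.66) 1139
```

View pics/w4.png

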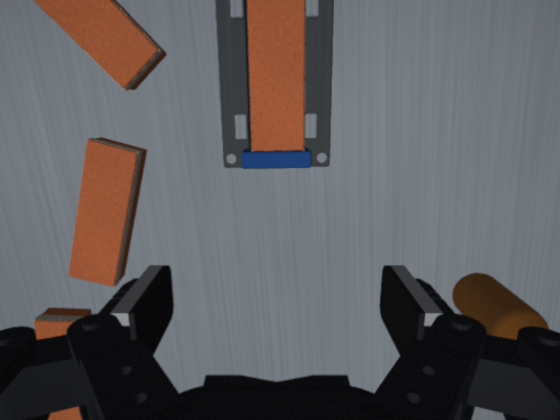

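The stone lies flat, with its end touching the blue stop at (277,152). Next I'll move above the handle and turn so the fingers close along the lever's tangent.

```bash
python3 -m jog '[{"fingers":0.08,"x":0.0538,"y":0.0235,"z":0,"rx":0,"ry":0,"rz":0},{"fingers":0.08,"x":0.0538,"y":0.0235,"z":0,"rx":0,"ry":0,"rz":0},{"fingers":0.08,"x":0.0538,"y":0.0235,"z":0,"rx":0,"ry":0,"rz":0},{"fingers":0.08,"x":0.0538,"y":0.0235,"z":0,"rx":0,"ry":0,"rz":0},{"fingers":0.08,"x":0.0538,"y":0.0235,"z":0,"rx":0,"ry":0,"rz":0},{"fingers":0.08,"x":0,"y":0,"z":0,"rx":0,"ry":0,"rz":-10.65},{"fingers":0.08,"x":0,"y":0,"z":0,"rx":0,"ry":0,"rz":-10.65},{"fingers":0.08,"x":0,"y":0,"z":0,"rx":0,"ry":0,"rz":-10.65}]' 60
python3 -m jog '[{"fingers":0.08,"x":0,"y":0,"z":0,"rx":0,"ry":0,"rz":-10.65},{"fingers":0.08,"x":0,"y":0,"z":0,"rx":0,"ry":0,"rz":-10.65},{"fingers":0.08,"x":0,"y":0,"z":0,"rx":0,"ry":0,"rz":-10.65},{"fingers":0.08,"x":0,"y":0,"z":0,"rx":0,"ry":0,"rz":-10.65},{"fingers":0.08,"x":0,"y":0,"z":0,"rx":0,"ry":0,"rz":0},{"fingers":0.08,"x":0,"y":0,"z":0,"rx":0,"ry":0,"rz":0}]' 60
python3 - <<'E'
from m2 import *
o,p,d,W,hsv=wr(); cv2.imwrite('pics/w5.png',p[:,:,::-1]); print(o['clock'],o['tcp_pos'],o['contact_force'],o['joints'])
print(toolshift(o,[.6494,.1235,.076]))
for t in ['pivot','handle']:
    for x in r.landmark_of(t,'wrist')[:2]: print(t,np.array(x['xyz']),round(x['score'],2))
m=(W[...,2]>.105)&(W[...,2]<.13)&(d>0)&(np.hypot(W[...,0]-.6494,W[...,1]-.1235)<.05); print('handle top',m.sum(),W[m].mean(0) if m.sum() else 0,rect(W[m]) if m.sum() else 0)
E
```

```text
clock: 12.4
tcp_pos: [0.648, 0.1308, 0.2554]
orientation: [-1.596, -2.705, 0.0]
contact_force: [0.6, -0.5, 0.0]
grip_width: 0.08
gripper_force: 0.0
clock: 13.15
tcp_pos: [0.6483, 0.1298, 0.2557]
orientation: [-0.522, -3.098, -0.0]
contact_force: [-0.3, 0.6, -1.0]
grip_width: 0.0799
gripper_force: 0.0
13.15 [0.6483 0.1298 0.2557] [-0.3086  0.6255 -1.0455] [ 0.2213  0.5398 -0.7523  1.5239  0.3816  1.2297  0.6485]
(array([-0.0032, -0.0056,  0.1797]), np.float64(160.8855033933141))
pivot [0.5315 0.1662 0.094 ] 0.87
handle [0.6508 0.1267 0.0922] 0.59
handle top 684 [0.6486 0.1246 0.1205] (array([649.7, 124.1]), array([20.8, 20.5]), 27.86)
```

View pics/w5.png

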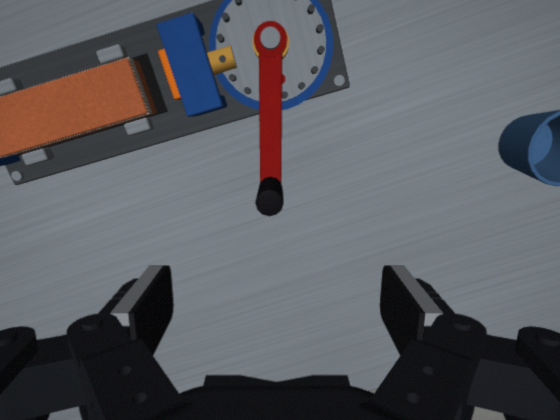

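The wrist view shows the handle at (269,200), with the lever running straight up the image to the pivot at (270,38), so the tool is aligned. I'll lower and grip.

```bash
python3 -m jog '[{"fingers":0.08,"x":-0.0032,"y":-0.005,"z":0.05,"rx":0,"ry":0,"rz":0},{"fingers":0.06,"x":0,"y":0,"z":0.05,"rx":0,"ry":0,"rz":0},{"fingers":0.06,"x":0,"y":0,"z":0.05,"rx":0,"ry":0,"rz":0},{"fingers":0.06,"x":0,"y":0,"z":0.03,"rx":0,"ry":0,"rz":0},{"fingers":0.06,"x":0,"y":0,"z":0,"rx":0,"ry":0,"rz":0},{"fingers":0.015,"x":0,"y":0,"z":0,"rx":0,"ry":0,"rz":0},{"fingers":0.015,"x":0,"y":0,"z":0,"rx":0,"ry":0,"rz":0},{"fingers":0.015,"x":0,"y":0,"z":0,"rx":0,"ry":0,"rz":0}]' 30
cat > f.py <<'E'
from h import *
# average force over n readings; tangential/radial w.r.t. pivot; lever angle from TCP
import sys
n=int(sys.argv[1]) if len(sys.argv)>1 else 5
F=[];P=[]
for i in range(n):
    if i: r.grab_frame('wrist')
    o=r.get_obs(); F.append(o['contact_force']);P.append(o['tcp_pos'])
F=np.array(F);p=np.mean(P,0); v=p[:2]-[.5314,.1655]; phi=np.arctan2(v[1],v[0]); t=np.array([-np.sin(phi),np.cos(phi)]);e=v/np.hypot(*v)
yaw=R.from_rotvec(o['orientation']).as_matrix()[:2,0]; yw=np.arctan2(*(-yaw[::-1]))
print('clk %.2f theta %.3f yawtheta %.3f rad %.4f  push %.2f+-%.2f radialF %.2f Fz %.2f grip %.4f %.1f'%(o['clock'],phi+.336,yw+.336,np.hypot(*v),-(F[:,:2]@t).mean(),(F[:,:2]@t).std(),(F[:,:2]@e).mean(),F[:,2].mean(),o['grip_width'],o['gripper_force']))
E
python3 f.py 6
```

```text
clock: 14.3
tcp_pos: [0.6511, 0.124, 0.0779]
orientation: [0.517, 3.096, 0.002]
contact_force: [-0.4, 0.2, 6.9]
grip_width: 0.0209
gripper_force: 29.4
clk 14.55 theta 0.002 yawtheta 0.005 rad 0.1267  push 0.25+-0.23 radialF -0.48 Fz 6.95 grip 0.0210 29.6
```

```bash
python3 -m jog '[{"fingers":0.015,"x":0,"y":0,"z":-0.004,"rx":0,"ry":0,"rz":0},{"fingers":0.015,"x":0.0003,"y":0.0086,"z":0,"rx":0,"ry":0,"rz":-3.94},{"fingers":0.015,"x":0.0003,"y":0.0086,"z":0,"rx":0,"ry":0,"rz":-3.94},{"fingers":0.015,"x":0.0003,"y":0.0086,"z":0,"rx":0,"ry":0,"rz":-3.94},{"fingers":0.015,"x":0.0003,"y":0.0086,"z":0,"rx":0,"ry":0,"rz":-3.94},{"fingers":0.015,"x":0,"y":0,"z":0,"rx":0,"ry":0,"rz":0}]' 30; python3 f.py 4
python3 -m jog '[{"fingers":0.015,"x":0.0003,"y":0.0086,"z":0,"rx":0,"ry":0,"rz":-3.94},{"fingers":0.015,"x":0.0003,"y":0.0086,"z":0,"rx":0,"ry":0,"rz":-3.94},{"fingers":0.015,"x":0.0003,"y":0.0086,"z":0,"rx":0,"ry":0,"rz":-3.94}]' 30; python3 f.py 4
python3 -m jog '[{"fingers":0.015,"x":0.0003,"y":0.0086,"z":0,"rx":0,"ry":0,"rz":-3.94}]' 30; python3 f.py 8
```

```text
clock: 15.3
tcp_pos: [0.6573, 0.1558, 0.0783]
orientation: [0.088, 3.14, -0.001]
contact_force: [6.2, -0.2, -11.6]
grip_width: 0.0212
gripper_force: 33.1
clk 15.45 theta 0.258 yawtheta 0.279 rad 0.1263  push -0.25+-0.24 radialF 6.62 Fz -12.25 grip 0.0211 33.0
clock: 15.82
tcp_pos: [0.6565, 0.1814, 0.0783]
orientation: [-0.237, 3.131, -0.001]
contact_force: [7.6, 1.6, -14.0]
grip_width: 0.0209
gripper_force: 32.9
clk 15.97 theta 0.469 yawtheta 0.486 rad 0.1261  push 0.08+-0.51 radialF 9.13 Fz -13.86 grip 0.0216 32.9
clock: 16.1
tcp_pos: [0.6552, 0.1894, 0.0784]
orientation: [-0.342, 3.121, -0.001]
contact_force: [7.9, 2.3, -15.2]
grip_width: 0.0213
gripper_force: 32.8
clk 16.45 theta 0.535 yawtheta 0.554 rad 0.1261  push -0.21+-0.49 radialF 8.80 Fz -14.54 grip 0.0214 32.8
```

Fz and the radial load show the gripper pulling up and inward on the handle. I'll correct that, add a little stroke and come back.

```bash
python3 -m jog '[{"fingers":0.015,"x":-0.0015,"y":0.003,"z":0.003,"rx":0,"ry":0,"rz":-0.8},{"fingers":0.015,"x":0,"y":0,"z":0,"rx":0,"ry":0,"rz":0}]' 30; python3 f.py 6
python3 -m jog '[{"fingers":0.015,"x":0.0003,"y":-0.0086,"z":0,"rx":0,"ry":0,"rz":3.94},{"fingers":0.015,"x":0.0003,"y":-0.0086,"z":0,"rx":0,"ry":0,"rz":3.94},{"fingers":0.015,"x":0.0003,"y":-0.0086,"z":0,"rx":0,"ry":0,"rz":3.94},{"fingers":0.015,"x":0.0003,"y":-0.0086,"z":0,"rx":0,"ry":0,"rz":3.94},{"fingers":0.015,"x":0.0003,"y":-0.0086,"z":0,"rx":0,"ry":0,"rz":3.94},{"fingers":0.015,"x":0.0003,"y":-0.0086,"z":0,"rx":0,"ry":0,"rz":3.94},{"fingers":0.015,"x":0.0003,"y":-0.0086,"z":0,"rx":0,"ry":0,"rz":3.94},{"fingers":0.015,"x":0.0003,"y":-0.0086,"z":0,"rx":0,"ry":0,"rz":3.94}]' 30; python3 f.py 5
```

```text
clock: 16.7
tcp_pos: [0.6542, 0.1942, 0.078]
orientation: [0.367, -3.12, 0.003]
contact_force: [-3.2, -3.4, 5.8]
grip_width: 0.0212
gripper_force: 34.9
clk 16.95 theta 0.564 yawtheta 0.570 rad 0.1262  push 2.45+-0.53 radialF -3.31 Fz 6.04 grip 0.0214 34.9
clock: 17.95
tcp_pos: [0.6519, 0.1264, 0.078]
orientation: [0.498, 3.101, -0.001]
contact_force: [-0.7, -0.5, 5.1]
grip_width: 0.0211
gripper_force: 34.6
clk 18.15 theta 0.019 yawtheta 0.020 rad 0.1267  push 1.37+-0.40 radialF -0.70 Fz 5.33 grip 0.0212 34.8
```

```bash
python3 -m jog '[{"fingers":0.015,"x":0.0003,"y":0.0086,"z":-0.001,"rx":0,"ry":0,"rz":-3.94},{"fingers":0.015,"x":0.0003,"y":0.0086,"z":0,"rx":0,"ry":0,"rz":-3.94},{"fingers":0.015,"x":0.0003,"y":0.0086,"z":0,"rx":0,"ry":0,"rz":-3.94},{"fingers":0.015,"x":0.0003,"y":0.0086,"z":0,"rx":0,"ry":0,"rz":-3.94},{"fingers":0.015,"x":0.0003,"y":0.0086,"z":0,"rx":0,"ry":0,"rz":-3.94},{"fingers":0.015,"x":0.0003,"y":0.0086,"z":0,"rx":0,"ry":0,"rz":-3.94},{"fingers":0.015,"x":0.0003,"y":0.0086,"z":0,"rx":0,"ry":0,"rz":-3.94}]' 30; python3 f.py 5
python3 -m jog '[{"fingers":0.015,"x":0.0003,"y":0.0086,"z":0,"rx":0,"ry":0,"rz":-3.94},{"fingers":0.015,"x":0,"y":0,"z":0,"rx":0,"ry":0,"rz":0}]' 30; python3 f.py 6
```

```text
clock: 19.02
tcp_pos: [0.656, 0.1864, 0.0781]
orientation: [0.263, -3.131, 0.001]
contact_force: [-0.9, -1.0, 1.6]
grip_width: 0.021
gripper_force: 34.4
clk 19.23 theta 0.506 yawtheta 0.500 rad 0.1264  push 0.70+-0.67 radialF -0.69 Fz 2.55 grip 0.0213 34.5
clock: 19.48
tcp_pos: [0.6543, 0.1949, 0.0781]
orientation: [-0.365, 3.12, 0.0]
contact_force: [-1.5, -2.3, 3.6]
grip_width: 0.0208
gripper_force: 34.5
clk 19.73 theta 0.567 yawtheta 0.568 rad 0.1263  push 0.97+-0.54 radialF -1.84 Fz 4.09 grip 0.0209 34.6
```

Stroke 2 was free, with an end push of about 0.7–1 N. Now the return and stroke 3.

```bash
python3 -m jog '[{"fingers":0.015,"x":0.0003,"y":-0.0086,"z":0,"rx":0,"ry":0,"rz":3.94},{"fingers":0.015,"x":0.0003,"y":-0.0086,"z":0,"rx":0,"ry":0,"rz":3.94},{"fingers":0.015,"x":0.0003,"y":-0.0086,"z":0,"rx":0,"ry":0,"rz":3.94},{"fingers":0.015,"x":0.0003,"y":-0.0086,"z":0,"rx":0,"ry":0,"rz":3.94},{"fingers":0.015,"x":0.0003,"y":-0.0086,"z":0,"rx":0,"ry":0,"rz":3.94},{"fingers":0.015,"x":0.0003,"y":-0.0086,"z":0,"rx":0,"ry":0,"rz":3.94},{"fingers":0.015,"x":0.0003,"y":-0.0086,"z":0,"rx":0,"ry":0,"rz":3.94},{"fingers":0.015,"x":0.0003,"y":-0.0086,"z":0,"rx":0,"ry":0,"rz":3.94}]' 30; python3 f.py 3
python3 -m jog '[{"fingers":0.015,"x":0.0003,"y":0.0086,"z":0,"rx":0,"ry":0,"rz":-3.94},{"fingers":0.015,"x":0.0003,"y":0.0086,"z":0,"rx":0,"ry":0,"rz":-3.94},{"fingers":0.015,"x":0.0003,"y":0.0086,"z":0,"rx":0,"ry":0,"rz":-3.94},{"fingers":0.015,"x":0.0003,"y":0.0086,"z":0,"rx":0,"ry":0,"rz":-3.94},{"fingers":0.015,"x":0.0003,"y":0.0086,"z":0,"rx":0,"ry":0,"rz":-3.94},{"fingers":0.015,"x":0.0003,"y":0.0086,"z":0,"rx":0,"ry":0,"rz":-3.94},{"fingers":0.015,"x":0.0003,"y":0.0086,"z":0,"rx":0,"ry":0,"rz":-3.94}]' 30; python3 f.py 5
python3 -m jog '[{"fingers":0.015,"x":0.0003,"y":0.0086,"z":0,"rx":0,"ry":0,"rz":-3.94},{"fingers":0.015,"x":0,"y":0,"z":0,"rx":0,"ry":0,"rz":0}]' 30; python3 f.py 6
```

```text
clock: 20.72
tcp_pos: [0.6517, 0.126, 0.078]
orientation: [0.5, 3.101, -0.0]
contact_force: [-1.0, -1.7, 3.0]
grip_width: 0.0213
gripper_force: 34.6
clk 20.82 theta 0.014 yawtheta 0.016 rad 0.1267  push 1.30+-0.43 radialF -1.17 Fz 3.84 grip 0.0209 34.5
clock: 21.7
tcp_pos: [0.6563, 0.1851, 0.078]
orientation: [0.259, -3.131, 0.003]
contact_force: [-3.2, -3.2, 6.7]
grip_width: 0.0212
gripper_force: 34.9
clk 21.90 theta 0.496 yawtheta 0.499 rad 0.1264  push 3.35+-0.46 radialF -2.58 Fz 6.42 grip 0.0212 34.9
clock: 22.15
tcp_pos: [0.6545, 0.1937, 0.078]
orientation: [0.364, -3.12, 0.002]
contact_force: [-2.2, -3.8, 7.6]
grip_width: 0.0211
gripper_force: 34.9
clk 22.40 theta 0.558 yawtheta 0.566 rad 0.1263  push 3.71+-0.31 radialF -2.47 Fz 7.02 grip 0.0211 34.9
```

Stroke 3 shows a rise to about 3.6 N, so the pad has made contact. Stroke 4 should reach firm.

```bash
python3 -m jog '[{"fingers":0.015,"x":0.0003,"y":-0.0086,"z":-0.001,"rx":0,"ry":0,"rz":3.94},{"fingers":0.015,"x":0.0003,"y":-0.0086,"z":0,"rx":0,"ry":0,"rz":3.94},{"fingers":0.015,"x":0.0003,"y":-0.0086,"z":0,"rx":0,"ry":0,"rz":3.94},{"fingers":0.015,"x":0.0003,"y":-0.0086,"z":0,"rx":0,"ry":0,"rz":3.94},{"fingers":0.015,"x":0.0003,"y":-0.0086,"z":0,"rx":0,"ry":0,"rz":3.94},{"fingers":0.015,"x":0.0003,"y":-0.0086,"z":0,"rx":0,"ry":0,"rz":3.94},{"fingers":0.015,"x":0.0003,"y":-0.0086,"z":0,"rx":0,"ry":0,"rz":3.94},{"fingers":0.015,"x":0.0003,"y":-0.0086,"z":0,"rx":0,"ry":0,"rz":3.94}]' 30; python3 f.py 3
python3 -m jog '[{"fingers":0.015,"x":0.0003,"y":0.0086,"z":0,"rx":0,"ry":0,"rz":-3.94},{"fingers":0.015,"x":0.0003,"y":0.0086,"z":0,"rx":0,"ry":0,"rz":-3.94},{"fingers":0.015,"x":0.0003,"y":0.0086,"z":0,"rx":0,"ry":0,"rz":-3.94},{"fingers":0.015,"x":0.0003,"y":0.0086,"z":0,"rx":0,"ry":0,"rz":-3.94},{"fingers":0.015,"x":0.0003,"y":0.0086,"z":0,"rx":0,"ry":0,"rz":-3.94},{"fingers":0.015,"x":0.0003,"y":0.0086,"z":0,"rx":0,"ry":0,"rz":-3.94},{"fingers":0.015,"x":0.0003,"y":0.0086,"z":0,"rx":0,"ry":0,"rz":-3.94}]' 30; python3 f.py 5
python3 -m jog '[{"fingers":0.015,"x":0.0003,"y":0.0086,"z":0,"rx":0,"ry":0,"rz":-3.94},{"fingers":0.015,"x":0,"y":0,"z":0,"rx":0,"ry":0,"rz":0}]' 30; python3 f.py 8
```

```text
clock: 23.4
tcp_pos: [0.6516, 0.1258, 0.0781]
orientation: [0.501, 3.101, -0.0]
contact_force: [0.6, -0.7, -1.0]
grip_width: 0.0213
gripper_force: 34.1
clk 23.50 theta 0.012 yawtheta 0.016 rad 0.1266  push 0.79+-0.52 radialF 1.13 Fz -1.37 grip 0.0214 33.9
clock: 24.38
tcp_pos: [0.6565, 0.1835, 0.0781]
orientation: [0.257, -3.13, 0.006]
contact_force: [-0.2, -7.1, 0.9]
grip_width: 0.0212
gripper_force: 34.5
clk 24.57 theta 0.485 yawtheta 0.499 rad 0.1264  push 5.99+-0.73 radialF -0.51 Fz 0.23 grip 0.0209 34.4
clock: 24.82
tcp_pos: [0.6549, 0.1914, 0.0781]
orientation: [0.364, -3.119, 0.007]
contact_force: [-0.2, -9.2, 2.2]
grip_width: 0.0215
gripper_force: 34.7
clk 25.18 theta 0.540 yawtheta 0.566 rad 0.1262  push 8.01+-0.48 radialF -1.45 Fz 2.03 grip 0.0212 34.7
```

The end push is 8.0 N against about 0.8 N free, a growth of about 7 N, so the stone is firm. I'll make sure the tooth is kept, then swing back to parked.

```bash
python3 -m jog '[{"fingers":0.015,"x":0,"y":0.0025,"z":0,"rx":0,"ry":0,"rz":0},{"fingers":0.015,"x":0,"y":0,"z":0,"rx":0,"ry":0,"rz":0}]' 30; python3 f.py 3
python3 -m jog '[{"fingers":0.015,"x":0.0003,"y":-0.0111,"z":0,"rx":0,"ry":0,"rz":3.94},{"fingers":0.015,"x":0.0003,"y":-0.0086,"z":0,"rx":0,"ry":0,"rz":3.94},{"fingers":0.015,"x":0.0003,"y":-0.0086,"z":0,"rx":0,"ry":0,"rz":3.94},{"fingers":0.015,"x":0.0003,"y":-0.0086,"z":0,"rx":0,"ry":0,"rz":3.94},{"fingers":0.015,"x":0.0003,"y":-0.0086,"z":0,"rx":0,"ry":0,"rz":3.94},{"fingers":0.015,"x":0.0003,"y":-0.0086,"z":0,"rx":0,"ry":0,"rz":3.94},{"fingers":0.015,"x":0.0003,"y":-0.0086,"z":0,"rx":0,"ry":0,"rz":3.94},{"fingers":0.015,"x":0.0003,"y":-0.0086,"z":0,"rx":0,"ry":0,"rz":3.94}]' 30; python3 f.py 5
```

```text
clock: 25.42
tcp_pos: [0.6547, 0.1922, 0.0781]
orientation: [0.361, -3.12, 0.01]
contact_force: [-0.4, -10.1, 4.0]
grip_width: 0.0213
gripper_force: 35.0
clk 25.52 theta 0.549 yawtheta 0.566 rad 0.1261  push 10.18+-0.56 radialF -2.35 Fz 3.38 grip 0.0212 35.0
clock: 26.52
tcp_pos: [0.6513, 0.1254, 0.0781]
orientation: [-0.497, -3.102, 0.002]
contact_force: [-0.4, -3.2, -1.4]
grip_width: 0.021
gripper_force: 34.1
clk 26.73 theta 0.011 yawtheta 0.021 rad 0.1264  push 2.93+-0.21 radialF 1.51 Fz -2.27 grip 0.0211 33.9
```

```bash
python3 -m jog '[{"fingers":0.06,"x":0,"y":0,"z":0,"rx":0,"ry":0,"rz":0},{"fingers":0.06,"x":0,"y":0,"z":0,"rx":0,"ry":0,"rz":0},{"fingers":0.06,"x":0,"y":0,"z":0,"rx":0,"ry":0,"rz":0},{"fingers":0.06,"x":0,"y":0,"z":-0.03,"rx":0,"ry":0,"rz":0},{"fingers":0.06,"x":0,"y":0,"z":-0.06,"rx":0,"ry":0,"rz":0},{"fingers":0.06,"x":0,"y":0,"z":-0.06,"rx":0,"ry":0,"rz":0},{"fingers":0.06,"x":-0.03,"y":0,"z":-0.03,"rx":0,"ry":0,"rz":0},{"fingers":0.06,"x":0,"y":0,"z":0,"rx":0,"ry":0,"rz":0}]' 30
python3 - <<'E'
from m2 import *
o,p,d,W,hsv=wr(); cv2.imwrite('pics/w6.png',p[:,:,::-1]); print(o['clock'],o['tcp_pos'],o['contact_force'])
m=(W[...,2]>.108)&(W[...,2]<.13)&(d>0)&(np.hypot(W[...,0]-.6494,W[...,1]-.1235)<.05); print('handle top',m.sum(),rect(W[m]))
p,d=r.grab_frame('top')
for t in ['stone','stop','handle']:
    for x in r.landmark_of(t,'top')[:4]: print(t,np.array(x['xyz']),round(x['score'],2))
E
```

```text
clock: 27.72
tcp_pos: [0.6826, 0.117, 0.262]
orientation: [0.498, 3.096, 0.004]
contact_force: [0.1, 0.3, -0.2]
grip_width: 0.06
gripper_force: 0.0
27.725 [0.6826 0.117  0.262 ] [ 0.0515  0.2969 -0.1711]
handle top 661 (array([650.9, 126.6]), array([20.7, 20.7]), 26.91)
stone [ 0.2517 -0.3582  0.0032] 0.97
stone [0.35   0.0304 0.0009] 0.63
handle [0.6492 0.1231 0.091 ] 0.78
```

View pics/w6.png

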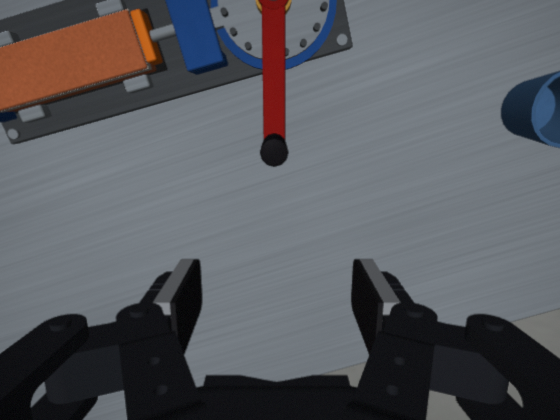

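The orange pad sits tight on the stone's end at (145,40). The lever is within about 0.02 rad of parked and the gripper is clear.

```bash
python3 -c "
from bench import r
print(r.hand_in())"
```

```text
the job is handed in; nothing more can be done
None
```

The whetstone is seated against the end stop and clamped in four strokes (end-of-stroke push up about 7 N at the fourth, about 9 N after a small extra nudge to seat the tooth), the lever is back within about 0.02 rad of parked, everything is released, and the job was handed in at about 28 s; no verdict was returned.

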